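# Push a roller cone home under the keeper's spring flap

### The job

Press down the long thumb plate of the spring-closed keeper flap with one fingertip and hold it there so that the flap stands open, and meanwhile push the tapered roller cone along the track with the other fingertip, under the flap and home to the end stop. Then draw the fingers clear so that the flap comes down and rests on the cone. The cone is only to be pushed: do not lift or tip it, and leave the tin, the flange bearing, the mallet and the hammer where they are.

Things in the scene. Friction and masses are not known exactly. Their poses are not given: they have to be found in the camera images.
- keeper: Galvanized cone keeper, fixed: straight track with a spring flap. Origin: at shelf height, on the track's centre line, below the shut flap's front edge. x: along the track, the pushing direction; y: left; z: up. Track floor 6 mm above the shelf, x -135 to 56 mm. Left wall: inner face y 34 mm, 40 mm high. Right curb: inner face y -45 mm, 16 mm high, whole length.
- seat (a point): Point on the track floor below the cone's centre when the cone is home (keeper x 20, y 0, z 6 mm). The end stop is a plate across the track, its face 29.5 mm beyond this point, top at z 32 mm. The home cone lies 49.5 mm deep under the flap; its last 9.5 mm stand out in front as finger room, so a finger need not go in under the flap.
- hinge (a point): Point on the hinge line of the flap, at its front edge (keeper x 0, y 38, z 44 mm); the line runs along keeper x on top of the left wall. The flap is one flat steel sheet, 3 mm thick, that rocks on it: right of the line it is the flap over the track (x 0 to 52 mm, 74 mm wide), left of it the thumb plate outside the track (x -125 to 35 mm, 64 mm wide), alongside the open track too.
- flap (a joint): Opening angle, rad: 0 = shut (sheet slopes 0.33 rad, low on the right, barring the cone), 0.80 = fully open at a hard stop (sheet slopes 0.47 rad, low on the left). The spring shuts it: 0.12 N m shut, 0.24 N m fully open, i.e. 2.5 to 5.5 N of press on the thumb plate 45 to 50 mm from the hinge. The cone passes under from about 0.3 rad. Let down on the cone at home it rests at about 0.2 rad.
- thumb (a point): Point on the thumb plate, 50 mm left of the hinge along the sheet, keeper x -45 mm, in mid thickness; moves with the flap. Its height over the shelf is 60 mm shut and 21 mm fully open, when the plate's outer edge is at 15 mm. A fingertip may slide along the plate in x while pressing; a second fingertip at that same height beside it, over the track, meets the cone's side.
- flap_edge (a point): Front corner of the flap's free (right) edge, 74 mm from the hinge along the sheet; moves with the flap. Its height over the shelf is 20 mm shut and 78 mm fully open. The hinge's two upright ears, 52 mm high, stand at keeper x -133 and 54 mm, y 32 to 48 mm.
- cone: Tapered roller bearing cone (inner ring, cage, rollers) of bright steel, standing on its large end on the track floor, its centre 36 to 66 mm short of the flap's front edge and within 6 mm of the centre line. Origin: centre of its underside. Outer diameter 59 mm at 4 mm up, tapering to 52 mm at 21 mm, then a bare ring of 43 mm up to 28 mm; open bore 35 mm. 0.2 to 0.42 kg.
- tin: Bystander: round green plastic tin for grease fitting caps, 57 mm diameter, 45 mm high, loose, to the right of the keeper. Origin: centre of its underside.
- flange_bearing: Bystander: flange bearing, 100 mm square grey flange on a round dark twist-lock socket base, 62 mm high, 1.3 kg, loose, on the right beyond the tin. Origin: centre of its underside.
- mallet: Bystander: battered wooden mallet lying left of the keeper; head 70 x 120 x 64 mm, handle 27 mm thick reaching 234 mm from the head's centre along its -x. Origin: under the head's centre.
- hammer: Bystander: copper-faced hammer lying beyond the end stop across the track's direction; head 102 mm long, 36 mm thick, handle 22 mm thick reaching 245 mm along its -x. Origin: under the head's centre.
There are look-alikes about, which are no part of the job. Of the things that look like the cone, the smaller one is meant.

How it is judged (in metres and radians):
On the way, in this order (a step that is already met when the one before it is completed fails the run):
1. the flap is held open, by at least 0.40 rad, while the cone still stands outside it on the track (value of joint flap above 0.4 rad and x of cone in the frame of keeper below -0.028 m), for 0.2 s.
2. the cone is home at the end stop (within 7 mm) while the flap is still held open, by at least 0.40 rad (value of joint flap above 0.4 rad and x of cone in the frame of keeper above 0.013 m), for 0.2 s.
At the end, for the whole second after the job is handed in: The cone stands upright on the track floor, within 7 mm of touching the end stop, and the flap is let down and rests on it (flap joint 0.05 to 0.32 rad), everything at rest (x of cone in the frame of keeper between 0.013 and 0.026 m and y of cone in the frame of keeper between -0.017 and 0.012 m and z of cone in the frame of keeper below 0.01 m and angle between cone's own z axis and vertical below 0.12 rad and value of joint flap between 0.05 and 0.32 rad and linear speed of cone below 0.02 m/s).
It fails at once if the cone is lifted more than 10 mm off the track floor (z of cone in the frame of keeper above 0.016 m).
It fails at once if the cone is tipped by more than 0.35 rad (angle between cone's own z axis and vertical above 0.35 rad).
It fails at once if the tin, the flange bearing, the mallet or the hammer is moved by more than 20 mm (distance of any of tin, flange_bearing, mallet, hammer from where it was at the start of the episode above 0.02 m).
It also fails if it takes over 51 s, if anything falls off the work surface, if the arm or the gripper's body presses on something with over 40 N, if the wrist force passes 120 N, or if a joint passes its speed limit or range.

### The arm

A 6-joint arm with a two-finger parallel gripper is mounted at the origin on the work surface. World frame = base frame: x ahead of the robot, y to its left, z up, the work surface at z = 0. Lengths are in mm, angles in rad, forces in N, time in s.
With the tool pointing down it reaches from about 375 to 925 mm from the base axis. Payload 5.7 kg.
Tool frame: the origin (TCP) lies at the very end of the fingers, on their centre line; the grasp point (between the pads) lies 19 mm behind it; z points along the fingers, y is the line along which they close (so a half turn about z gives the same grasp; the last joint's range is limited). The gripper opens to 85 mm and grips with 20 to 120 N. Pads are 22 mm wide; open, the fingers measure 114 mm over their backs; the gripper's body (76 mm by 85 mm) begins 54 mm behind the grasp point. The pads swing forward as they close: fully open they stand 13 mm farther back than shut.
Start: joints at [-1.321, 0.359, 1.51, -0, 1.272, -0.115], TCP at [214.041, -560.491, 231.267] pointing down, gripper open.
Joint ranges: [-2.97, 2.97], [-1.01, 2.36], [0.21, 2.38], [-0.96, 4.11], [0.2, 2.71], [-2.98, 2.98]. Speed limits (rad/s): [2.39, 2.39, 3.14, 3.14, 3.14, 3.14].

### API

Orientations are given as a rotation vector (axis times angle).
In Python, from rig import manip gives the robot as it stands.
- The arm moves only by the shell command python3 -m handwheel 'ROWS' [FORCE]. ROWS is JSON, a list that holds one entry, the list of rows, each a list of 7 numbers: the opening, from 0 (shut) to 1 (fully open), then the shift along the tool's x, y, z in cm, then the turn, a rotation vector about the tool's x, y, z in degrees. In form: [[[claw, tx, ty, tz, ax, ay, az], ...]]. A call has 1 to 8 rows; each row is the pose to reach, as a shift and turn from the pose commanded when the call began, along the tool's axes at that moment; what a row does not reach only later rows make up. A row lasts 1/10 s, in which the tool goes at most 50 mm and 8.59 degrees, less where a joint would pass 70% of its speed; a pose out of reach is approached as far as the arm can. A call with a gripper value outside its range is refused whole. The fingers move at their own pace and stop on an object; FORCE is the grip in N (left out, the last holds). Time passes only in rows, so rows that repeat a pose let the fingers close. It gives the time, the measured TCP pose, the force, the opening and the grip force at its end, in the units of the state.
- manip.get_obs(): the state, without advancing time (a new reading comes with each control period).
- manip.snapshot(name): name is "scene" or "side" or "wrist"; returns the picture (480x640x3 uint8, red, green, blue); there is no depth.
- manip.get_calibration(name): a dict with "fx", "fy", "cx", "cy" (pixels), "camera_from_world" (4x4, takes a point from world to camera coordinates); the wrist camera has in their place "hand_eye" (4x4, takes a point from camera to tool coordinates, whose origin is the TCP and whose axes are the flange's). Camera axes: x right, y down, z forward; pixel columns grow to the right and rows downward; lengths in mm; the calibration is good to about 2 mm. A picture is of the moment at which its call begins: read the wrist's pose just before it. get_calibration takes no time and is no camera call.
- manip.finish_job(): hands the job in; it is judged then, once.
The state is a dict: "t": time; "q": joint angles; "joint_vel": joint speeds; "effort": joint torques, N m; "tool_pos": TCP position; "ee_rot": TCP orientation; "wrist_force": force on the tool from outside, world axes, zero at the start; "wrist_torque": the same for the moment, N m; "grip_width": opening from 0.0 (shut) to 1.0 (fully open); "gripper_force": force on a finger pad.
Only numpy, scipy, OpenCV 4.12 (cv2) and the standard library are available. Lean on these libraries where they do the work, as an engineer would, in place of code of your own. Each camera call takes 0.05 s, during which the arm holds its last target. There are 200 camera calls.

## Working session

There is one attempt and no reset: what is moved stays moved. The work goes in short steps, Python scripts to look and compute and a shell command to move; the robot and the scene stay as the last step left them, time stands still between calls to the robot, and variables do not carry over. Pictures are saved under pics/ and viewed, at most 10 in all, crops included, and the job is handed in when it is done.

```bash
mkdir -p pics; ls; python3 - <<'E'
from rig import manip
import cv2,numpy as np
for n in("scene","side"):
    im=manip.snapshot(n); cv2.imwrite(f"pics/{n}0.png",im[:,:,::-1]); c=manip.get_calibration(n); print(n,c)
print(manip.get_calibration("wrist")); print(manip.get_obs())
E
```

```text
pics
scene {'fx': 600.144385758793, 'fy': 600.144385758793, 'cx': 327.5683244180011, 'cy': 245.43197211216216, 'camera_from_world': array([[ 7.70104547e-02,  9.96998820e-01, -7.92108066e-03,
        -5.51111650e+01],
       [ 8.35646512e-01, -6.88766797e-02, -5.44932023e-01,
        -4.47060903e+02],
       [-5.43842161e-01,  3.53462394e-02, -8.38442811e-01,
         1.51769468e+03],
       [ 0.00000000e+00,  0.00000000e+00,  0.00000000e+00,
         1.00000000e+00]])}
side {'fx': 477.4956275098073, 'fy': 477.4956275098073, 'cx': 319.0038758038408, 'cy': 238.10752068551645, 'camera_from_world': array([[-9.08515226e-01, -4.17846045e-01, -2.18324451e-03,
         5.42696226e+02],
       [-2.98099676e-01,  6.51796481e-01, -6.97350651e-01,
         2.12932131e+02],
       [ 2.92808243e-01, -6.32902860e-01, -7.16726798e-01,
         9.12605213e+02],
       [ 0.00000000e+00,  0.00000000e+00,  0.00000000e+00,
         1.00000000e+00]])}
{'fx': 336.7207737817246, 'fy': 336.7207737817246, 'cx': 319.5659341083282, 'cy': 245.72120191712713, 'hand_eye': array([[ 4.22837000e-04, -9.54344955e-01, 
[... 287 characters left out ...]
0000e+00]])}
{'t': 0.1, 'q': array([-1.32111716e+00,  3.59442788e-01,  1.51135156e+00, -1.91221672e-05,
        1.27254356e+00, -1.15102411e-01]), 'joint_vel': array([-0.00014263, -0.00189471, -0.00179434,  0.00077723,  0.00108725,
       -0.00029696]), 'effort': array([ 7.99469376e-05, -5.28651917e+01, -2.79350227e+01, -2.17395054e-04,
        5.12349900e-03, -2.82624825e-05]), 'tool_pos': array([ 213.87185566, -559.89780419,  230.5214192 ]), 'ee_rot': array([-3.08776979e+00, -5.69518991e-01,  2.12848694e-04]), 'wrist_force': array([ 1.1949291 , -0.1246783 ,  0.35481433]), 'wrist_torque': array([-0.04372222,  0.01768418, -0.03530189]), 'gripper_force': 0.0, 'grip_width': 0.9997388121739038}
```

View pics/scene0.png

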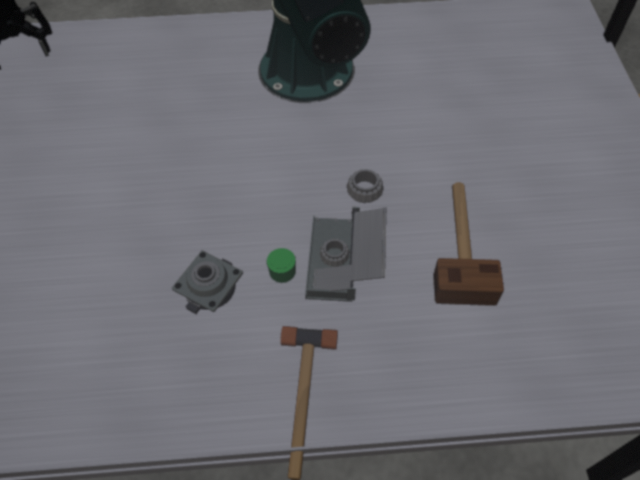

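View pics/side0.png

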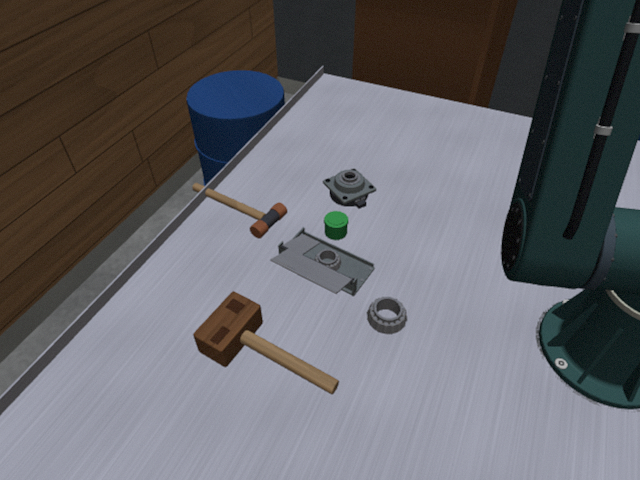

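Candidates for the cone are the ring on the track at scene (335,250) / side (328,259), and the larger ring off the keeper at scene (366,185) / side (387,314). I choose the one on the track. The track runs away from the robot, with the thumb plate on the left (+y) at scene (370,245).

```bash
python3 - <<'E'
import cv2,numpy as np
a=cv2.imread("pics/scene0.png")[165:310,290:400]; b=cv2.imread("pics/side0.png")[220:340,260:410]
a=cv2.resize(a,None,fx=4,fy=4,interpolation=2); b=cv2.resize(b,None,fx=4,fy=4,interpolation=2)
cv2.imwrite("pics/c1.png",cv2.convertScaleAbs(a,alpha=1.5)); cv2.imwrite("pics/c2.png",cv2.convertScaleAbs(b,alpha=1.5))
E
```

```text
(no output)
```

View pics/c1.png

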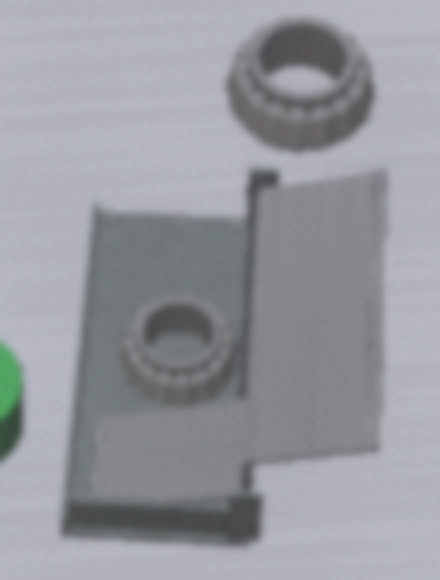

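View pics/c2.png

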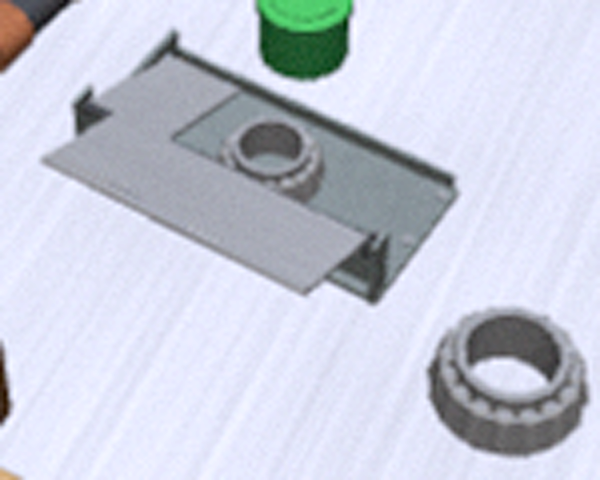

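The close crops confirm the choice: the ring on the track (crop 1 at (179,322), crop 2 at (271,143)) is smaller than the one outside. Next I triangulate the named corners.

```bash
cat > geo.py <<'E'
from rig import manip
import cv2,numpy as np
def P(n):
    c=manip.get_calibration(n);K=np.array([[c['fx'],0,c['cx']],[0,c['fy'],c['cy']],[0,0,1]]);return K@c['camera_from_world'][:3]
def tri(a,b):
    X=cv2.triangulatePoints(P('scene'),P('side'),np.array(a,float).T,np.array(b,float).T);return (X[:3]/X[3]).T
def ray(n,uv,z):
    M=P(n);A=np.c_[M[:,:2],-np.array([*uv,1.])];return np.linalg.solve(A,-(M[:,2]*z+M[:,3]))[:2]
E
python3 - <<'E'
from geo import *
np.set_printoptions(precision=1,suppress=True)
s1=np.array([[387,172],[379,450],[97,415],[93,497],[97,207],[179,323]])/4+[290,165]
s2=np.array([[306,294],[42,160],[238,94],[175,55],[455,182],[271,143]])/4+[260,220]
X=tri(s1,s2);print(X)
k=np.array([[-125,98.5,65],[35,98.5,65],[0,-32,21],[52,-32,21],[-135,-46,16],[0,0,34]])
R=np.array([[*ray('scene',a,z),*ray('side',b,z)] for a,b,z in zip(s1,s2,k[:,2])]);print(R)
for name,Y in (('tri',X[:5,:2]),('scene',R[:5,:2]),('side',R[:5,2:])):
    A=k[:5,:2];a0=A.mean(0);y0=Y.mean(0)
    H=(A-a0).T@(Y-y0);th=np.arctan2(H[0,1]-H[1,0],H[0,0]+H[1,1])
    Rm=np.array([[np.cos(th),-np.sin(th)],[np.sin(th),np.cos(th)]]);t=y0-Rm@a0
    print(name,t,np.degrees(th)); print((Y-(A@Rm.T+t)).round(1).tolist())
    for c in (X[5,:2],R[5,:2],R[5,2:]): print(' cone',(c-t)@Rm)
E
```

```text
[[498.2 135.4  64.2]
 [656.6 111.2  63.6]
 [601.1 -16.   17.7]
 [647.1 -22.4  21.6]
 [469.2  -8.8  10.2]
 [562.5  27.   36.5]]
[[499.2 135.6 497.6 135.3]
 [657.5 111.  655.9 112.3]
 [601.8 -17.1 601.  -10.7]
 [647.1 -22.  647.  -23.8]
 [473.4  -8.9 467.8  -4. ]
 [560.1  26.5 564.2  26.5]]
tri [605.9  17.3] -8.98821336081297
[[0.4, 1.3], [0.8, 2.1], [0.2, -1.7], [-5.2, 0.1], [3.8, -1.8]]
 cone [-44.4   2.8]
 cone [-46.7   1.9]
 cone [-42.6   2.6]
scene [607.3  17.2] -8.91809421443887
[[0.2, 1.7], [0.3, 2.0], [-0.6, -2.7], [-6.6, 0.5], [6.6, -1.6]]
 cone [-45.7   2.8]
 cone [-48.1   1.9]
 cone [-44.    2.5]
side [605.2  19. ] -9.38117405778805
[[-0.3, -1.3], [0.2, 1.8], [1.0, 1.9], [-4.3, -2.7], [3.4, 0.3]]
 cone [-43.4   1. ]
 cone [-45.7   0.1]
 cone [-41.6   0.7]
```

```bash
cat >> geo.py <<'E'
from scipy.spatial.transform import Rotation as Ro
YAW=np.radians(-9.0);ORG=np.array([606.,18.,0])
RK=Ro.from_euler('z',YAW).as_matrix()
def togo(kx,ky,z):
    o=manip.get_obs();R=Ro.from_rotvec(o['ee_rot'])
    Rt=Ro.from_matrix(RK@np.diag([1,-1,-1.]))
    d=R.inv().apply(RK@np.array([kx,ky,z])+ORG-o['tool_pos'])/10
    print('cm',d.round(2),'deg',np.degrees((R.inv()*Rt).as_rotvec()).round(2),'now k',(RK.T@(o['tool_pos']-ORG)).round(1),'t',round(o['t'],2),'F',(RK.T@o['wrist_force']).round(1),'w',round(o['grip_width'],3))
E
python3 -m handwheel '[[[0.82,51,-48.7,8,0,0,30],[0.82,51,-48.7,8,0,0,30],[0.82,51,-48.7,8,0,0,30],[0.82,51,-48.7,8,0,0,30],[0.82,51,-48.7,8,0,0,30],[0.82,51,-48.7,8,0,0,30],[0.82,51,-48.7,8,0,0,30],[0.82,51,-48.7,8,0,0,30]]]'
python3 -c "
from geo import *
togo(-97,44,150)"
```

```text
t: 0.9
tool_pos: [384.7, -200.0, 186.0]
ee_rot: [-3.132, 0.25, -0.0]
wrist_force: [0.6, -0.3, -0.2]
grip_width: 0.823
gripper_force: 0.0
cm [  8.68 -29.42   3.61] deg [-0.01 -0.   -0.13] now k [-184.4 -250.   186. ] t 0.9 F [ 0.6 -0.2 -0.2] w 0.823
```

```bash

python3 -m handwheel '[[[0.82,8.7,-29.4,3.6,0,0,0],[0.82,8.7,-29.4,3.6,0,0,0],[0.82,8.7,-29.4,3.6,0,0,0],[0.82,8.7,-29.4,3.6,0,0,0],[0.82,8.7,-29.4,3.6,0,0,0],[0.82,8.7,-29.4,3.6,0,0,0],[0.82,8.7,-29.4,3.6,0,0,0],[0.82,8.7,-29.4,3.6,0,0,0]]]'
python3 - <<'E'
from geo import *
togo(-97,44,100)
for n in("scene","wrist"):
    im=manip.snapshot(n); cv2.imwrite(f"pics/{n}1.png",im[:,:,::-1])
a=cv2.imread("pics/scene1.png")[160:320,270:430];a=cv2.resize(a,(480,480),interpolation=2)
b=cv2.resize(cv2.imread("pics/wrist1.png")[:,:],(640,480)); 
cv2.imwrite("pics/m1.png",cv2.resize(np.hstack([a,b]),(800,343)))
E
```

```text
t: 1.7
tool_pos: [516.9, 76.0, 149.7]
ee_rot: [3.132, -0.244, -0.002]
wrist_force: [0.3, 0.9, -0.2]
grip_width: 0.821
gripper_force: 0.0
cm [ 0.02 -0.07  4.97] deg [0.01 0.06 0.09] now k [-97.1  43.4 149.7] t 1.7 F [ 0.2  0.9 -0.2] w 0.821
```

View pics/m1.png

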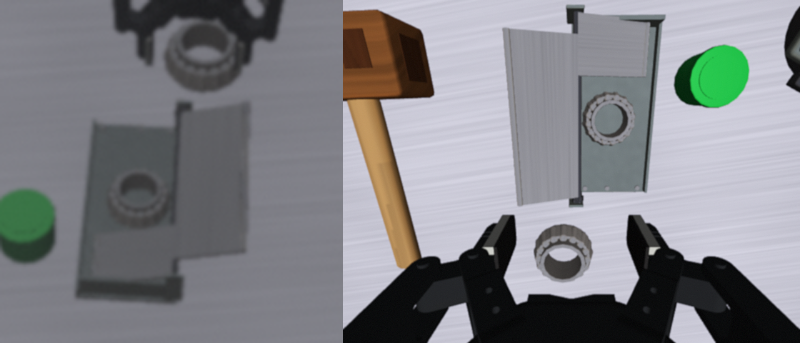

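The wrist view (right) shows the cone top at about (609,118), the plate's near outer corner (518,205) and far outer corner (504,29). The flap's front right corner is at (647,76) and the track's near right corner at (647,191). The fingers straddle the large look-alike from above. I'll check the pose from these points.

```bash
python3 - <<'E'
from geo import *
np.set_printoptions(precision=1,suppress=True)
o=manip.get_obs();c=manip.get_calibration('wrist');H=c['hand_eye'];R=Ro.from_rotvec(o['ee_rot']).as_matrix()
def wray(m,z):
    u=(m[0]-343)*1.4;v=m[1]*1.4
    d=R@H[:3,:3]@np.array([(u-c['cx'])/c['fx'],(v-c['cy'])/c['fy'],1]);p=R@H[:3,3]+o['tool_pos']
    w=p+d*(z-p[2])/d[2];return RK.T@(w-ORG)
for n,m,z,k in(('cone',(609,118),34,''),('plate near outer',(518,205),65,(-125,98.5)),('far outer',(504,29),65,(35,98.5)),('flap front right',(647,76),21,(0,-32)),('track near right',(647,191),16,(-135,-46)),('plate near inner~',(573,203),45,(-125,40)),('bigcone',(563,257),40,'')):
    print(n,wray(m,z),k)
E
```

```text
cone [-37.9   2.7  34. ] 
plate near outer [-122.8   96.9   65. ] (-125, 98.5)
far outer [36.3 97.8 65. ] (35, 98.5)
flap front right [  3.9 -36.9  21. ] (0, -32)
track near right [-126.5  -50.7   16. ] (-135, -46)
plate near inner~ [-129.5   40.2   45. ] (-125, 40)
bigcone [-203.9   52.4   40. ]
```

```bash

python3 -m handwheel '[[[0.95,0,-0.36,5,0,0,0],[0.95,0,-0.36,9,0,0,0],[0.95,0,-0.36,9,0,0,0],[0.95,0,-0.36,9,0,0,0],[0.95,0,-0.36,10,0,0,0],[0.95,0,-0.36,11,0,0,0],[0.95,0,-0.36,12,0,0,0],[0.95,0,-0.36,12,0,0,0]]]'
python3 - <<'E'
from geo import *
togo(-97,47,14)
for n in("side","wrist"):
    im=manip.snapshot(n); cv2.imwrite(f"pics/{n}2.png",im[:,:,::-1])
a=cv2.imread("pics/side2.png")[200:330,250:410];a=cv2.resize(a,(591,480),interpolation=2)
b=cv2.imread("pics/wrist2.png")
cv2.imwrite("pics/m2.png",cv2.resize(np.hstack([a,b]),(800,312)))
E
```

```text
t: 2.6
tool_pos: [518.2, 78.2, 29.9]
ee_rot: [-3.131, 0.249, -0.002]
wrist_force: [1.1, 0.3, 2.8]
grip_width: 0.95
gripper_force: 1.5
cm [-0.09 -0.13  1.59] deg [-0.02 -0.07 -0.11] now k [-96.2  45.7  29.9] t 2.6 F [1.  0.5 2.8] w 0.95
```

View pics/m2.png

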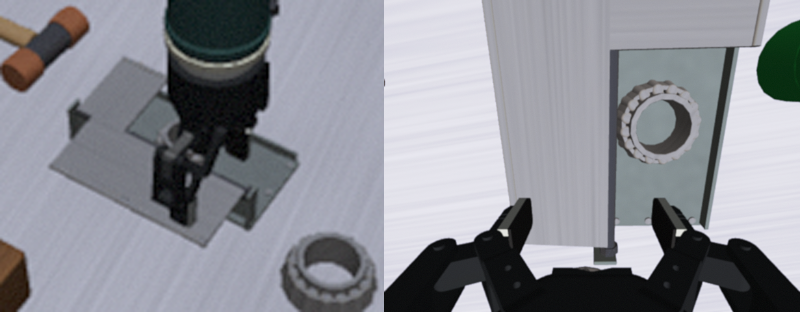

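The left finger is on the thumb plate near its front end and the right finger is over the track behind the cone (wrist (660,125)). I now press further.

```bash

python3 -m handwheel '[[[0.95,0,0,0.5,0,0,0],[0.95,0,0,1,0,0,0],[0.95,0,0,1.2,0,0,0],[0.95,0,0,1.4,0,0,0],[0.95,0,0,1.4,0,0,0]]]'
python3 - <<'E'
from geo import *
togo(-97,47,14)
for n in("scene","side"):
    im=manip.snapshot(n); cv2.imwrite(f"pics/{n}3.png",im[:,:,::-1])
a=cv2.imread("pics/side3.png")[200:330,250:410];a=cv2.resize(a,(591,480),interpolation=2)
b=cv2.imread("pics/scene3.png")[180:310,290:420];b=cv2.resize(b,(480,480),interpolation=2)
cv2.imwrite("pics/m3.png",cv2.resize(np.hstack([a,b]),(800,358)))
E
```

```text
t: 3.2
tool_pos: [517.0, 78.1, 16.0]
ee_rot: [-3.132, 0.249, 0.001]
wrist_force: [1.2, -0.2, 3.5]
grip_width: 0.948
gripper_force: 1.8
cm [ 0.03 -0.15  0.2 ] deg [ 0.    0.05 -0.1 ] now k [-97.3  45.5  16. ] t 3.2 F [1.2 0.  3.5] w 0.948
```

View pics/m3.png

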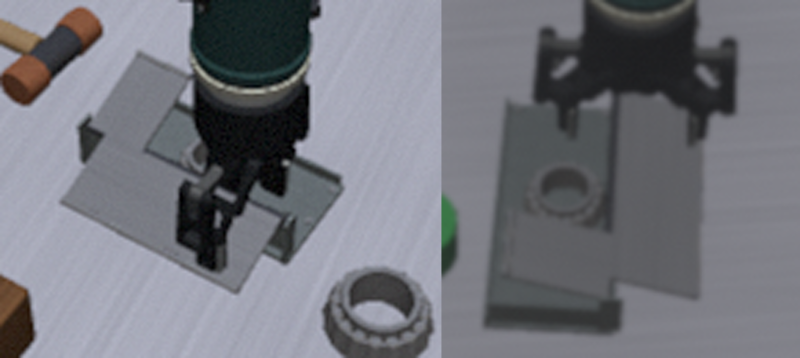

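```bash

python3 -m handwheel '[[[0.95,0,0,0.2,0,0,0],[0.95,0,0,0.3,0,0,0],[0.95,0,0,0.3,0,0,0]]]'
python3 -m handwheel '[[[0.95,0,0,0.1,0,0,0],[0.95,0,0,0.2,0,0,0],[0.95,0,0,0.2,0,0,0]]]'
```

```text
t: 3.6
tool_pos: [517.1, 78.2, 13.1]
ee_rot: [-3.132, 0.249, 0.001]
wrist_force: [-0.1, -1.2, 4.7]
grip_width: 0.948
gripper_force: 1.9
t: 3.9
tool_pos: [517.2, 78.2, 11.1]
ee_rot: [-3.132, 0.249, 0.001]
wrist_force: [-1.0, -0.2, 4.9]
grip_width: 0.95
gripper_force: 1.9
```

```bash

python3 -m handwheel '[[[0.95,0.5,0,0,0,0,0],[0.95,1,0,0,0,0,0],[0.95,1.5,0,0,0,0,0],[0.95,2,0,0,0,0,0],[0.95,2.4,0,0,0,0,0],[0.95,2.8,0,0,0,0,0],[0.95,3.2,0,0,0,0,0],[0.95,3.6,0,0,0,0,0]]]'
python3 -m handwheel '[[[0.95,0.4,0,0,0,0,0],[0.95,0.8,0,0,0,0,0],[0.95,1.2,0,0,0,0,0],[0.95,1.6,0,0,0,0,0],[0.95,2,0,0,0,0,0],[0.95,2.4,0,0,0,0,0]]]'
python3 - <<'E'
from geo import *
togo(-17,47,11)
for n in("scene","wrist"):
    im=manip.snapshot(n); cv2.imwrite(f"pics/{n}4.png",im[:,:,::-1])
a=cv2.imread("pics/wrist4.png")
b=cv2.imread("pics/scene4.png")[180:310,290:420];b=cv2.resize(b,(480,480),interpolation=2)
cv2.imwrite("pics/m4.png",cv2.resize(np.hstack([a,b]),(800,343)))
E
```

```text
t: 4.7
tool_pos: [551.9, 72.6, 11.0]
ee_rot: [-3.132, 0.25, 0.004]
wrist_force: [-5.2, 2.4, 4.4]
grip_width: 0.953
gripper_force: 3.3
t: 5.3
tool_pos: [575.5, 68.8, 10.9]
ee_rot: [-3.131, 0.25, 0.004]
wrist_force: [-5.0, 2.8, 3.8]
grip_width: 0.945
gripper_force: 3.3
cm [ 2.1  -0.16 -0.01] deg [ 0.    0.16 -0.12] now k [-38.   45.4  10.9] t 5.3 F [-5.4  2.   3.8] w 0.945
```

View pics/m4.png

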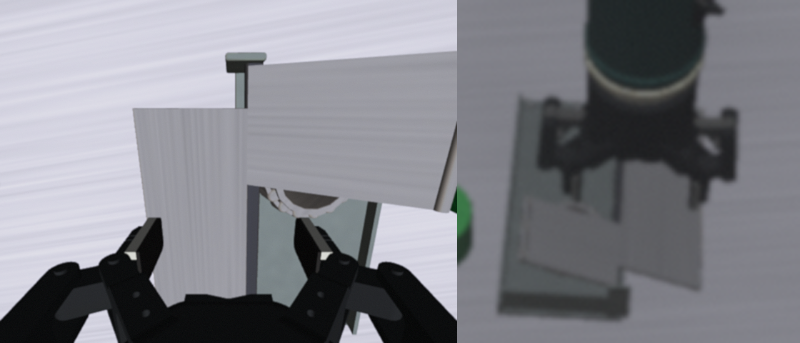

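The flap stands open and the cone (wrist (308,205)) is going under it ahead of the right finger. I keep pushing to the stop.

```bash

python3 -m handwheel '[[[0.95,0.4,0,0,0,0,0],[0.95,0.8,0,0,0,0,0],[0.95,1.2,0,0,0,0,0],[0.95,1.5,0,0,0,0,0],[0.95,1.7,0,0,0,0,0]]]'
python3 -m handwheel '[[[0.95,0.2,0,0,0,0,0],[0.95,0.2,0,0,0,0,0]]]'
python3 -m handwheel '[[[0.95,0.2,0,0,0,0,0],[0.95,0.2,0,0,0,0,0]]]'
```

```text
t: 5.9
tool_pos: [592.9, 66.1, 11.1]
ee_rot: [-3.132, 0.249, 0.002]
wrist_force: [-4.1, 2.2, 3.2]
grip_width: 0.951
gripper_force: 3.0
t: 6.1
tool_pos: [595.2, 65.7, 11.1]
ee_rot: [-3.131, 0.249, 0.001]
wrist_force: [-3.6, 2.7, 4.2]
grip_width: 0.952
gripper_force: 2.7
t: 6.3
tool_pos: [597.1, 65.4, 11.1]
ee_rot: [-3.132, 0.249, 0.001]
wrist_force: [-4.6, 1.9, 3.4]
grip_width: 0.954
gripper_force: 2.8
```

```bash

python3 -m handwheel '[[[0.95,0.1,0,0,0,0,0],[0.95,0.2,0,0,0,0,0],[0.95,0.2,0,0,0,0,0]]]'
python3 -m handwheel '[[[0.95,0.1,0,0,0,0,0],[0.95,0.2,0,0,0,0,0],[0.95,0.2,0,0,0,0,0]]]'
```

```text
t: 6.6
tool_pos: [597.7, 65.2, 11.0]
ee_rot: [-3.131, 0.25, 0.005]
wrist_force: [-7.3, 2.9, 5.6]
grip_width: 0.951
gripper_force: 4.5
t: 6.9
tool_pos: [597.9, 65.1, 10.8]
ee_rot: [-3.131, 0.25, 0.01]
wrist_force: [-10.2, 4.1, 7.6]
grip_width: 0.949
gripper_force: 6.2
```

The force rises with no further motion, so the cone is against the stop and has been held there with the flap open. I back off first while still pressing, then raise slowly.

```bash

python3 -m handwheel '[[[0.95,0,0,0,0,0,0],[0.95,0,0,0,0,0,0],[0.95,-0.6,0,0,0,0,0],[0.95,-1.5,0,0,0,0,0],[0.95,-2.5,0,0,0,0,0],[0.95,-2.5,0,0,0,0,0]]]'
python3 - <<'E'
from geo import *
for n in("scene","wrist"):
    im=manip.snapshot(n); cv2.imwrite(f"pics/{n}5.png",im[:,:,::-1])
a=cv2.imread("pics/wrist5.png")
b=cv2.imread("pics/scene5.png")[180:310,290:420];b=cv2.resize(b,(480,480),interpolation=2)
cv2.imwrite("pics/m5.png",cv2.resize(np.hstack([a,b]),(800,343)))
E
```

```text
t: 7.5
tool_pos: [576.0, 68.8, 11.6]
ee_rot: [-3.132, 0.249, -0.001]
wrist_force: [1.3, 0.3, 3.9]
grip_width: 0.948
gripper_force: 2.0
```

View pics/m5.png

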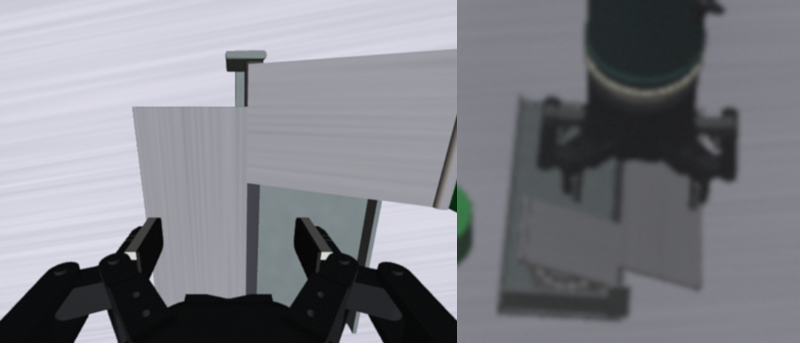

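The cone sits under the flap against the stop (scene crop (568,280)). I raise the fingers.

```bash

python3 -m handwheel '[[[0.95,0,0,-0.5,0,0,0],[0.95,0,0,-1,0,0,0],[0.95,0,0,-1.5,0,0,0],[0.95,0,0,-2,0,0,0],[0.95,0,0,-2.5,0,0,0],[0.95,0,0,-3,0,0,0],[0.95,0,0,-3.5,0,0,0],[0.95,0,0,-4,0,0,0]]]'
python3 -m handwheel '[[[0.95,0,0,-1,0,0,0],[0.95,0,0,-4,0,0,0],[0.95,-4,0,-8,0,0,0],[0.95,-8,0,-13,0,0,0],[0.95,-12,0,-16,0,0,0],[0.95,-12,0,-16,0,0,0],[0.95,-12,0,-16,0,0,0],[0.95,-12,0,-16,0,0,0]]]'
python3 - <<'E'
from geo import *
for n in("scene","side"):
    im=manip.snapshot(n); cv2.imwrite(f"pics/{n}6.png",im[:,:,::-1])
a=cv2.imread("pics/side6.png")[200:330,250:410];a=cv2.resize(a,(591,480),interpolation=2)
b=cv2.imread("pics/scene6.png")[190:310,290:410];b=cv2.resize(b,(480,480),interpolation=2)
cv2.imwrite("pics/m6.png",cv2.resize(np.hstack([a,b]),(800,358)))
E
```

```text
t: 8.4
tool_pos: [576.5, 68.4, 51.5]
ee_rot: [3.131, -0.249, -0.001]
wrist_force: [-0.7, -0.1, -0.2]
grip_width: 0.95
gripper_force: 0.0
t: 9.2
tool_pos: [458.8, 87.6, 211.9]
ee_rot: [-3.132, 0.249, -0.003]
wrist_force: [-0.6, -1.0, -0.1]
grip_width: 0.954
gripper_force: 0.0
```

View pics/m6.png

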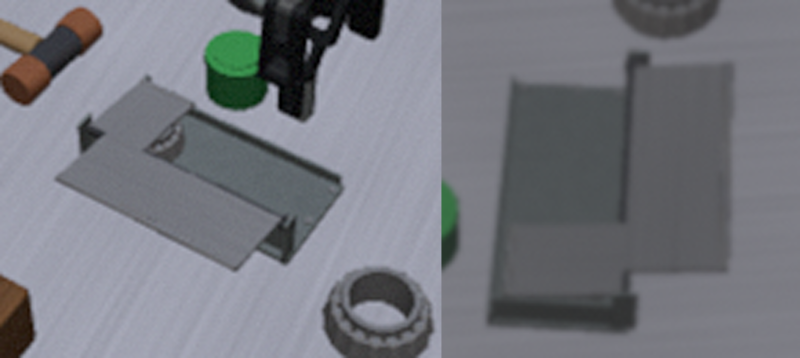

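The flap rests on the cone, whose front edge just shows under it (side crop (168,138)). The fingers are clear and the bystanders in view have not moved, so I hand it in.

```bash
python3 -c "
from rig import manip
print(manip.finish_job())"
```

```text
the job is handed in; nothing more can be done
None
```

I handed the job in at about 9 s: the cone was pushed home against the end stop while the flap was held open, and the flap now rests on it with the fingers clear; no verdict was returned, and I did not look again at the mallet, hammer or flange bearing, though nothing touched them.

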